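Fetch the stepped shaft from the revolving carousel onto the V-blocks

TASK

Turn the revolving carousel until the compartment with the long stepped shaft stands at the front, facing the robot, and lift that shaft out there. Lower it, without dropping it, into the two V-blocks of the grey stand with its thin end towards the upright end stop, slide it along until the thin end rests against the stop, and let go. Leave the other parts in their compartments and do not disturb the tools and things on the bench.

Things in the scene. Friction and masses are not known exactly. Their poses are not given: they have to be found in the camera images.
- turret (a joint): angle turned by the revolving carousel since the start (rad, grows anticlockwise seen from above): a blue round tray 410 mm across. It turns without end either way, with a drag of about 0.25 N m (some 1.5 N at the walls' outer part), and stays where it is left. Turn it by pushing a wall sideways with shut fingers dipped into a compartment, by pinching a wall, or by its knob
- carousel_base: fixed foot of the carousel; origin on the carousel's vertical axis at bench height, axes parallel to the robot's (front of the carousel = its -x, the robot's side). Tray floor at z = 0.060, rim wall 24 mm high, hub 35 mm in radius. Nothing stands over the front half; the wire shelf stands over the rear
- knob (a point): middle of the black round knob on the carousel's axis: 44 mm across, 28 mm high, top at z = 0.160; it turns with the tray. From the hub five radial sheet walls, 72 degrees apart, part the tray into compartments: 4 mm thick (6 mm at the rolled top edge), 45 mm high (top at z = 0.109), from 35 to 200 mm from the axis
- bay (a point): middle of the compartment of the long stepped shaft, 135 mm from the carousel's axis, 32 mm above the tray floor; turns with the carousel. Its walls stand 36 degrees to either side. Here as in every compartment two black grooved saddles (40 mm wide, 16 mm long along the radius, 28 mm high, at 97 and 173 mm from the axis) carry one part lying along the radius
- wire_shelf: fixed low shelf of steel rods over the rear half of the carousel; origin at bench height, at the carousel's axis within 10 mm. It spans 75 to 235 mm behind the axis (+x) and 265 mm to either side, rods at z = 0.20 to 0.21, small cartons on its two ends up to z = 0.25; posts at its corners, 250 mm to the sides
- shaft: the long stepped shaft, bright steel, 0.5 to 0.75 kg, 145 mm long: thick part 28 mm in diameter, 110 mm long, then a thin end 20 mm in diameter, 35 mm long. Origin on its axis at the middle of the thick part (32 mm above the tray floor in the saddles), +x along the axis to the thin end. At the start the thin end points to the carousel's hub
- shaft_tip (a point): middle of the end face of the shaft's thin end, 90 mm from the shaft's origin along its +x
- stand: fixed stand: grey base plate 215 x 100 x 20 mm, two dark steel V-blocks, an upright end stop. Origin at bench height midway between the V-blocks; +x runs along the grooves to the stop. V-blocks 40 mm either side of the origin, each 20 mm long (along x), 60 mm wide, top at z = 0.065, 90-degree groove 23 mm deep; the 60 mm between them is free down to the plate at z = 0.020
- groove (a point): point midway between the V-blocks where the axis of a 28 mm shaft lies when it rests in the grooves (z = 0.062). With its thin end on the stop, the middle of the shaft's thick part is at this point
- stop (a point): middle of the end stop's face, where the shaft's thin end bears, 90 mm along the stand's +x from the groove point; stop 50 mm wide, top at z = 0.078
- plain_shaft: bystander in the next compartment anticlockwise from the shaft's: plain steel shaft, 28 mm in diameter, 145 mm long, no step; origin at its middle, +x along its axis
- hex_bolt: bystander, second compartment anticlockwise: steel hexagon bolt, shank 24 mm in diameter and 115 mm long, head 36 mm across flats; origin mid shank, +x along the shank away from the head
- short_shaft: bystander, third compartment: short stepped steel shaft, 105 mm long in all: thick part 28 mm in diameter and 85 mm long, thin end 20 mm in diameter and 20 mm long; origin mid thick part, +x to the thin end
- sleeve: bystander, fourth compartment: steel sleeve 40 mm in diameter, 95 mm long; origin at its middle, +x along its axis
- indicator: bystander: dial indicator on a magnetic stand, foot 50 x 60 mm, 220 mm tall, origin under its foot; its dial hangs 95 mm to its -y side
- oil_bottle: bystander: white oil bottle, 60 mm across, 170 mm tall, origin under it
- wrench: bystander: wrench lying on the bench, 190 mm long
- screwdriver: bystander: screwdriver lying on the bench, 200 mm long
- hammer: bystander: hammer lying on the bench, 270 mm long
- jar: bystander: jar, 64 mm across, 90 mm tall, origin under it

How it is judged:
On the way, in this order (a step that is already met when the one before it is completed fails the run):
1. the compartment with the long stepped shaft stands still at the front of the carousel (within about 39 degrees of straight ahead), the shaft in it (x of bay in the frame of carousel_base below -0.105 m and velocity of joint turret between -0.15 and 0.15 rad/s and distance between shaft and bay below 0.04 m), for 0.2 s.
2. the shaft is lifted out of its compartment, clear of the rim (height (world z) of shaft above 0.115 m), for 0.05 s.
3. the shaft lies in (or is no more than 6 mm above) both V-blocks, thin end towards the stop, while still held: lowered, not dropped (y of shaft in the frame of stand between -0.008 and 0.008 m and z of shaft in the frame of stand below 0.0678 m and angle between the x axis of shaft and the x axis of stand, either way round below 0.12 rad and x of shaft_tip in the frame of stand above 0.05 m and contact force between the fingers and shaft above 0.5 N), for 0.05 s.
At the end, for the whole second after the job is handed in: The long stepped shaft lies at rest and released in both V-blocks (axis within 3 mm of the grooves' line sideways and in height, within 0.05 rad of their direction), its thin end within 3 mm of the end stop; the four other parts lie in the carousel (x of shaft_tip in the frame of stand above 0.087 m and y of shaft in the frame of stand between -0.003 and 0.003 m and z of shaft in the frame of stand between 0.0588 and 0.0648 m and angle between the x axis of shaft and the x axis of stand, either way round below 0.05 rad and linear speed of shaft below 0.02 m/s and horizontal distance between each of plain_shaft, hex_bolt, short_shaft, sleeve and carousel_base below 0.2 m and height (world z) of plain_shaft between 0.07 and 0.13 m and height (world z) of hex_bolt between 0.07 and 0.13 m and height (world z) of short_shaft between 0.07 and 0.13 m and height (world z) of sleeve between 0.07 and 0.13 m); the robot touches nothing.
It fails at once if another part leaves the carousel's compartments (height (world z) of any of plain_shaft, hex_bolt, short_shaft, sleeve above 0.14 m or height (world z) of any of plain_shaft, hex_bolt, short_shaft, sleeve below 0.065 m).
It fails at once if the dial indicator is pushed more than 20 mm (distance of indicator from where it was at the start of the episode above 0.02 m).
It fails at once if another thing on the bench is pushed more than 30 mm (distance of any of oil_bottle, wrench, screwdriver, hammer, jar from where it was at the start of the episode above 0.03 m).
It also fails if it takes over 69 s, if anything falls off the work surface, if the arm or the gripper's body presses on something with over 40 N, if the wrist force passes 120 N, or if a joint passes its speed limit or range.

ROBOT

A 6-joint arm with a two-finger parallel gripper is mounted at the origin on the work surface. World frame = base frame: x ahead of the robot, y to its left, z up, the work surface at z = 0. Lengths are in m, angles in rad, forces in N, time in s.
With the tool pointing down it reaches from about 0.35 to 0.85 m from the base axis. Payload 8.1 kg.
Tool frame: the origin (TCP) lies on the mounting face of the last link; the fingertips stand 186 mm ahead of it and the grasp point (between the pads) lies 167 mm ahead of it; z points along the fingers, y is the line along which they close (so a half turn about z gives the same grasp; the last joint's range is limited). The gripper opens to 93 mm and grips with 3 to 60 N. Pads are 15 mm wide; open, the fingers measure 128 mm over their backs; the gripper's body (75 mm by 188 mm) begins 65 mm behind the grasp point.
Start: joints at [-1.354, 0.13, 1.488, -0, 1.523, -0.085], TCP at [0.178, -0.573, 0.405] pointing down, gripper open.
Joint ranges: [-2.96, 2.96], [-0.89, 2.26], [0.02, 2.5], [-1.34, 4.48], [0, 2.73], [-2.66, 2.66]. Speed limits (rad/s): [2.39, 2.39, 2.79, 3.14, 3.14, 3.14].

INTERFACE

Orientations are given as a rotation vector (axis times angle).
In Python, from plant import read_state, read_camera, camera_params, close_job gives the robot as it stands. The module is installed in compiled form; this text tells all that it offers.
- The arm moves only by the tool servo_tool, never from a script. Its argument "increments" is a list of rows, each an object with "slide": the shift along the tool's x, y, z in mm, a list of three; "dr": the turn, a rotation vector about the tool's x, y, z in rad, a list of three; "jaw": the closure, from 0 (fully open) to 1 (shut). In form: [{"slide": [x, y, z], "dr": [ax, ay, az], "jaw": jaw}, ...]. A call has 1 to 20 rows; each row is the pose to reach, as a shift and turn from the pose commanded when the call began, along the tool's axes at that moment; what a row does not reach only later rows make up. A row lasts 1/10 s, in which the tool goes at most 50 mm and 8.59 degrees, less where a joint would pass 70% of its speed; a pose out of reach is approached as far as the arm can. A call with a gripper value outside its range is refused whole. The fingers move at their own pace and stop on an object; "force" is the grip in N (left out, the last holds). Time passes only in rows, so rows that repeat a pose let the fingers close. It gives the time, the measured TCP pose, the force, the opening and the grip force at its end, in the units of the state.
- read_state(): the state, without advancing time (a new reading comes with each control period).
- read_camera(name): name is "scene" or "top" or "wrist"; returns (picture, depth): 480x640x3 uint8, red, green, blue; 480x640 float32, m along the optical axis (not along the pixel's ray), 0 where there is no reading.
- camera_params(name): a dict with "fx", "fy", "cx", "cy" (pixels), "rvec" (rotation vector, rad) and "tvec" (3), from world to camera coordinates, as OpenCV has them. Camera axes: x right, y down, z forward; pixel columns grow to the right and rows downward; lengths in m; the calibration is good to about 2 mm. A picture is of the moment at which its call begins: read the wrist's pose just before it. camera_params takes no time and is no camera call; for the wrist camera it gives the pose at the moment of the call.
- close_job(): hands the job in; it is judged then, once.
The state is a dict: "t": time; "q": joint angles; "dq": joint speeds; "joint_torque": joint torques, N m; "tool_pos": TCP position; "orientation": TCP orientation; "force": force on the tool from outside, world axes, zero at the start; "wrist_torque": the same for the moment, N m; "opening": finger opening in m; "gripper_force": force on a finger pad.
Only numpy, scipy, OpenCV 4.12 (cv2) and the standard library are available. Lean on these libraries where they do the work, as an engineer would, in place of code of your own. Each camera call takes 0.05 s, during which the arm holds its last target. There are 200 camera calls.

## Working session

There is one attempt and no reset: what is moved stays moved. The work goes in short steps, Python scripts to look and compute and a tool call to move; the robot and the scene stay as the last step left them, time stands still between calls to the robot, and variables do not carry over. Pictures are saved under pics/ and viewed, at most 10 in all, crops included, and the job is handed in when it is done.

Besides the shell and the picture viewer there is one more tool, called after ">>>" by a JSON object that holds its "fn" and its "kwargs". servo_tool: Moves the arm, as the interface text tells. Its arguments: {"type":"object","properties":{"increments":{"type":"array"},"force":{"type":"number"}},"required":["increments"]}

```bash
mkdir -p pics; cat > h.py <<'E'
import numpy as np, cv2
from plant import *
def snap(n,name):
    p=camera_params(n); im,d=read_camera(n); cv2.imwrite('pics/'+name+'.png',im[:,:,::-1]); np.savez('pics/'+name,im=im,d=d,**{k:np.array(v) for k,v in p.items()}); return im,d,p
def load(name):
    z=np.load('pics/'+name+'.npz'); return z['im'],z['d'],z
def cloud(d,p):
    R=cv2.Rodrigues(np.array(p['rvec'],float))[0]; v,u=np.indices(d.shape)
    c=np.stack([(u-p['cx'])/p['fx']*d,(v-p['cy'])/p['fy']*d,d],-1)
    return (c-np.array(p['tvec']))@R
E
python3 - <<'E'
from h import *
print(read_state())
a,_,p=snap('top','top0'); b,_,q=snap('scene','scene0')
for x in (p,q):
    R=cv2.Rodrigues(np.array(x['rvec']))[0]; print(-R.T@np.array(x['tvec']),x['fx'],R.round(3).tolist())
E
```

```text
{'t': 0.0, 'q': array([-1.35441081e+00,  1.31145364e-01,  1.48925596e+00, -2.00555518e-05,
        1.52299226e+00, -8.54044082e-02]), 'dq': array([ 7.43749022e-04, -1.66066204e-03, -9.07084834e-04,  2.43931031e-03,
        3.80420043e-04,  9.33382312e-05]), 'joint_torque': array([ 2.30771955e-03, -5.59843969e+01, -4.91753304e+01,  7.69975665e-02,
        3.53897712e-02, -1.89236553e-04]), 'tool_pos': array([ 0.17830477, -0.57265968,  0.40370939]), 'orientation': array([-3.10411896e+00, -4.71985163e-01,  2.16407453e-04]), 'force': array([-0.46445914, -0.66367609,  0.0534788 ]), 'wrist_torque': array([ 0.0181644 ,  0.04601857, -0.00699522]), 'gripper_force': 0.0, 'opening': 0.09285018501795761}
[0.36327783 0.04737876 1.72294781] 582.0264418332929 [[-0.018, -1.0, -0.003], [-0.994, 0.019, -0.109], [0.11, 0.001, -0.994]]
[ 1.10211065 -0.13735818  0.93044996] 433.6682879527042 [[0.341, 0.94, -0.0], [0.763, -0.277, -0.583], [-0.549, 0.199, -0.812]]
```

View pics/top0.png

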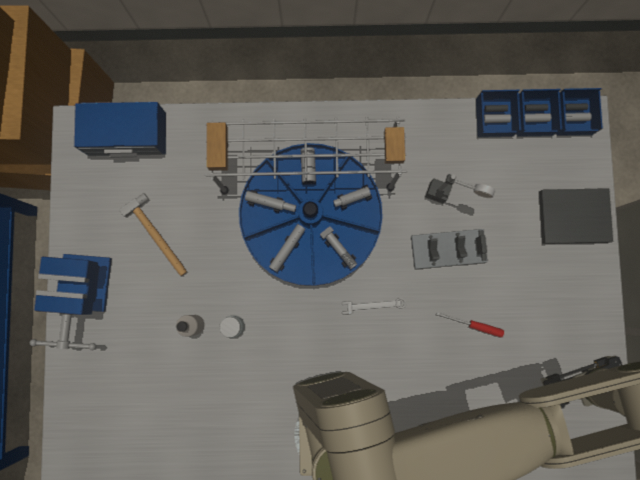

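View pics/scene0.png

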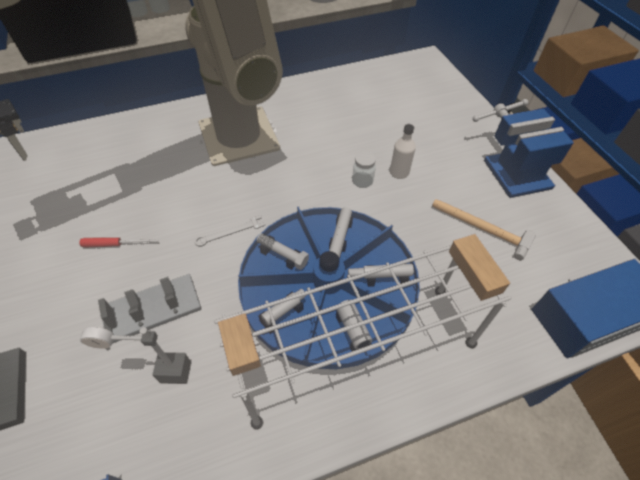

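The top view has world +x up and +y to the left. It shows the carousel axis at about (310,210) and the long stepped shaft on the left at (268,200), so it needs about 100° anticlockwise to reach the front. The stand is at about (447,250) with its stop on the right, towards -y, at (481,245). The indicator is behind the stand at about (438,190), with its dial at (485,190). The scene view confirms this layout.

```bash
python3 - <<'E'
from h import *
im,d,p=load('top0'); P=cloud(d,p); Z=P[...,2]
v,u=np.indices(d.shape)
def box(a,b,c,e): return (u>=a)&(u<b)&(v>=c)&(v<e)
ok=d>0
def mid(m): q=P[m]; return (q[:,:2].min(0)+q[:,:2].max(0))/2, q[:,:2].mean(0), np.median(q[:,2]), m.sum()
k=box(295,325,195,228)&ok&(Z>.15)&(Z<.17); print('knob',mid(k))
hsv=cv2.cvtColor(im,cv2.COLOR_RGB2HSV)
# shaft
m=box(235,300,180,222)&ok&(Z>.08)&(Z<.13)&(hsv[...,1]<60)&(hsv[...,2]>90)
q=P[m]; c=q[:,:2].mean(0); w,V=np.linalg.eigh(np.cov(q[:,:2].T)); print('shaft',c,V[:,1],m.sum())
# base plate of stand
m=box(400,500,220,280)&ok&(Z>.014)&(Z<.1); m=cv2.morphologyEx(m.astype(np.uint8),cv2.MORPH_OPEN,np.ones((3,3)))>0
r=cv2.minAreaRect(P[m][:,:2].astype(np.float32)*1000); print('stand',r, cv2.boxPoints(r))
t=box(400,500,220,280)&ok&(Z>.055)&(Z<.1)
n,l,s,_=cv2.connectedComponentsWithStats(t.astype(np.uint8))
for i in range(1,n):
    if s[i,4]>15: q=P[l==i]; print(s[i],q.mean(0),q.min(0),q.max(0))
t=box(400,510,160,225)&ok&(Z>.11)
q=P[t]; print('indicator hi', q.min(0),q.max(0))
t=box(190,420,110,200)&ok&(Z>.19)&(Z<.27); q=P[t]; print('shelf',np.percentile(q,[.5,99.5],axis=0))
E
```

```text
knob (array([0.62963562, 0.06487467]), array([0.62993768, 0.06447684]), np.float64(0.15743277586396576), np.int64(184))
shaft [0.66609436 0.18454516] [0.26552589 0.96410373] 400
stand ((528.3924560546875, -340.46728515625), (100.36638641357422, 214.57699584960938), 4.417252540588379) [[ 470.09503 -237.36253]
 [ 486.62164 -451.3022 ]
 [ 586.6899  -443.57202]
 [ 570.16327 -229.63239]]
[478 235   9  19 121] [ 0.53350558 -0.42421645  0.07384921] [ 0.50970028 -0.43415029  0.05547308] [ 0.56037442 -0.41588171  0.08451946]
[457 236   8   8  45] [ 0.55201268 -0.36700504  0.06222671] [ 0.53985036 -0.37636362  0.05507138] [ 0.55930763 -0.35691981  0.06958699]
[429 238   8   9  42] [ 0.54552281 -0.28601031  0.06138356] [ 0.53264007 -0.29676702  0.0550512 ] [ 0.55552125 -0.27683518  0.06982693]
[459 251   8   6  37] [ 0.50801648 -0.36899462  0.06281491] [ 0.50084304 -0.38141491  0.05578828] [ 0.51628335 -0.36024866  0.07182732]
[431 253   9   7  38] [ 0.50190131 -0.28956609  0.06215548] [ 0.49448517 -0.30213919  0.05564031] [ 0.51231872 -0.27971464  0.07204363]
indicator hi [ 0.64791243 -0.42923341  0.11212115] [ 0.74157531 -0.17267208  0.24791669]
shelf [[ 0.71174368 -0.18578347  0.19565153]
 [ 0.86610941  0.33068171  0.2544803 ]]
```

>>> {"fn": "servo_tool", "kwargs": {"increments": [{"slide": [621,-474,0],"dr": [0,0,-2.37],"jaw": 0},{"slide": [621,-474,0],"dr": [0,0,-2.37],"jaw": 0},{"slide": [621,-474,0],"dr": [0,0,-2.37],"jaw": 0},{"slide": [621,-474,0],"dr": [0,0,-2.37],"jaw": 0},{"slide": [621,-474,0],"dr": [0,0,-2.37],"jaw": 0},{"slide": [621,-474,0],"dr": [0,0,-2.37],"jaw": 0},{"slide": [621,-474,0],"dr": [0,0,-2.37],"jaw": 0},{"slide": [621,-474,0],"dr": [0,0,-2.37],"jaw": 0},{"slide": [621,-474,0],"dr": [0,0,-2.37],"jaw": 0},{"slide": [621,-474,0],"dr": [0,0,-2.37],"jaw": 0},{"slide": [621,-474,0],"dr": [0,0,-2.37],"jaw": 0},{"slide": [621,-474,0],"dr": [0,0,-2.37],"jaw": 0},{"slide": [621,-474,0],"dr": [0,0,-2.37],"jaw": 0},{"slide": [621,-474,0],"dr": [0,0,-2.37],"jaw": 0},{"slide": [621,-474,0],"dr": [0,0,-2.37],"jaw": 0},{"slide": [621,-474,0],"dr": [0,0,-2.37],"jaw": 0},{"slide": [621,-474,0],"dr": [0,0,-2.37],"jaw": 0},{"slide": [621,-474,0],"dr": [0,0,-2.37],"jaw": 0}], "force": 25}}

```text
t: 1.9
tool_pos: [0.6304, 0.0648, 0.4037]
orientation: [-0.731, -3.054, 0.001]
force: [-0.6, -0.6, -0.7]
opening: 0.093
gripper_force: 0.0
```

```bash
cat >> h.py <<'E'
def to(x,y,z,yaw=None):
    "tool slide (mm) and turn about tool z to bring the TCP to x,y,z with tool x at yaw (deg)"
    s=read_state(); R=cv2.Rodrigues(s['orientation'])[0]
    y0=np.degrees(np.arctan2(R[1,0],R[0,0])); dy=0 if yaw is None else (yaw-y0+180)%360-180
    print('t',s['t'],'pos',s['tool_pos'].round(4),'yaw',y0.round(2),'tilt',R[:2,2].round(4),'open',s['opening'],'q',s['q'].round(2),'F',s['force'].round(1))
    print('slide',(R.T@(np.array([x,y,z])-s['tool_pos'])*1000).round(1),'dr',[0,0,round(-np.radians(dy),3)])
E
python3 - <<'E'
from h import *
to(.630,.065,.324,153)
snap('wrist','w1')
E
```

```text
t 1.9 pos [0.6304 0.0648 0.4037] yaw 153.09 tilt [-0.0018 -0.0004] open 0.09303862632429409 q [ 0.02  0.22  1.39 -0.    1.53 -1.08] F [-0.6 -0.6 -0.7]
slide [ 0.3  0.1 79.7] dr [0, 0, np.float64(0.002)]
```

View pics/w1.png

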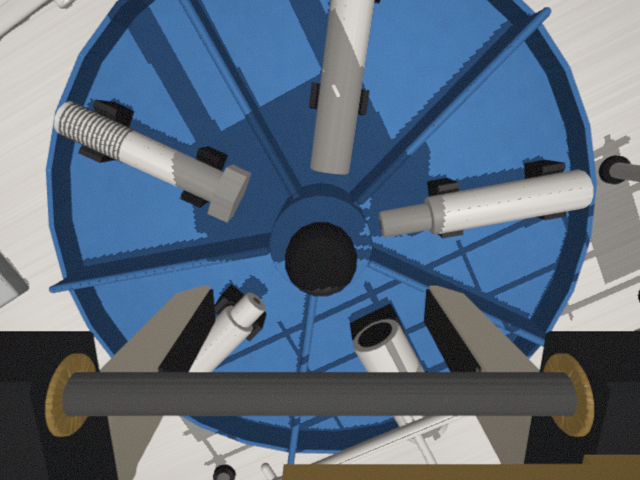

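The wrist view shows the knob centred between the fingers at (321,258), and the long stepped shaft on the right with its thin end at the hub (410,218).

>>> {"fn": "servo_tool", "kwargs": {"increments": [{"slide": [0,0,40],"dr": [0,0,0],"jaw": 0},{"slide": [0,0,70],"dr": [0,0,0],"jaw": 0.2},{"slide": [0,0,80],"dr": [0,0,0],"jaw": 0.3},{"slide": [0,0,80],"dr": [0,0,0],"jaw": 1},{"slide": [0,0,80],"dr": [0,0,0],"jaw": 1},{"slide": [0,0,80],"dr": [0,0,0],"jaw": 1},{"slide": [0,0,80],"dr": [0,0,0],"jaw": 1},{"slide": [0,0,80],"dr": [0,0,0],"jaw": 1}], "force": 40}}

```text
t: 2.75
tool_pos: [0.631, 0.0647, 0.3263]
orientation: [0.73, 3.053, 0.003]
force: [-2.6, -2.8, 5.7]
opening: 0.043
gripper_force: 40.0
```

>>> {"fn": "servo_tool", "kwargs": {"increments": [{"slide": [0,0,0],"dr": [0,0,-0.02],"jaw": 1},{"slide": [0,0,0],"dr": [0,0,-0.06],"jaw": 1},{"slide": [0,0,0],"dr": [0,0,-0.12],"jaw": 1},{"slide": [0,0,0],"dr": [0,0,-0.19],"jaw": 1},{"slide": [0,0,0],"dr": [0,0,-0.26],"jaw": 1},{"slide": [0,0,0],"dr": [0,0,-0.33],"jaw": 1},{"slide": [0,0,0],"dr": [0,0,-0.4],"jaw": 1},{"slide": [0,0,0],"dr": [0,0,-0.47],"jaw": 1},{"slide": [0,0,0],"dr": [0,0,-0.54],"jaw": 1},{"slide": [0,0,0],"dr": [0,0,-0.61],"jaw": 1},{"slide": [0,0,0],"dr": [0,0,-0.68],"jaw": 1},{"slide": [0,0,0],"dr": [0,0,-0.75],"jaw": 1},{"slide": [0,0,0],"dr": [0,0,-0.81],"jaw": 1},{"slide": [0,0,0],"dr": [0,0,-0.86],"jaw": 1},{"slide": [0,0,0],"dr": [0,0,-0.9],"jaw": 1},{"slide": [0,0,0],"dr": [0,0,-0.925],"jaw": 1},{"slide": [0,0,0],"dr": [0,0,-0.94],"jaw": 1},{"slide": [0,0,0],"dr": [0,0,-0.94],"jaw": 1}]}}

```text
t: 4.55
tool_pos: [0.631, 0.064, 0.3263]
orientation: [-0.733, 3.052, -0.002]
force: [1.6, -3.2, 6.6]
opening: 0.043
gripper_force: 40.0
```

>>> {"fn": "servo_tool", "kwargs": {"increments": [{"slide": [0,0,0],"dr": [0,0,0],"jaw": 0.2},{"slide": [0,0,0],"dr": [0,0,0],"jaw": 0.2},{"slide": [0,0,0],"dr": [0,0,0],"jaw": 0.2},{"slide": [0,0,0],"dr": [0,0,0.94],"jaw": 0.2},{"slide": [0,0,0],"dr": [0,0,0.94],"jaw": 0.2},{"slide": [0,0,0],"dr": [0,0,0.94],"jaw": 0.2},{"slide": [0,0,0],"dr": [0,0,0.94],"jaw": 0.2},{"slide": [0,0,0],"dr": [0,0,0.94],"jaw": 0.2},{"slide": [0,0,0],"dr": [0,0,0.94],"jaw": 0.2},{"slide": [0,0,0],"dr": [0,0,0.94],"jaw": 0.2},{"slide": [0,0,0],"dr": [0,0,0.94],"jaw": 0.2}]}}

```text
t: 5.65
tool_pos: [0.6302, 0.0643, 0.3243]
orientation: [-0.731, -3.055, 0.0]
force: [-0.0, 1.2, -0.9]
opening: 0.0748
gripper_force: 0.0
```

```bash
python3 - <<'E'
from h import *
to(.630,.065,.324,153)
snap('wrist','w2')
E
```

```text
t 5.65 pos [0.6302 0.0643 0.3243] yaw 153.08 tilt [-0.0008 -0.0001] open 0.07478572348199765 q [ 0.02  0.27  1.48 -0.    1.39 -1.08] F [-0.   1.2 -0.9]
slide [0.5 0.5 0.3] dr [0, 0, np.float64(0.001)]
```

View pics/w2.png

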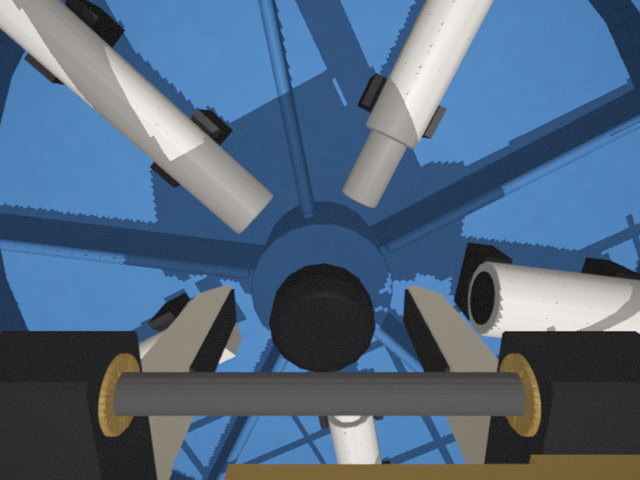

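The shaft has turned by about 54° and now sits at upper right, with its thin end at (370,190). One more stroke of the same size should bring it to the front.

>>> {"fn": "servo_tool", "kwargs": {"increments": [{"slide": [0,0,0],"dr": [0,0,0],"jaw": 1},{"slide": [0,0,0],"dr": [0,0,0],"jaw": 1},{"slide": [0,0,0],"dr": [0,0,0],"jaw": 1},{"slide": [0,0,0],"dr": [0,0,0],"jaw": 1}]}}

```text
t: 6.1
tool_pos: [0.6304, 0.0643, 0.3247]
orientation: [-0.731, -3.055, 0.0]
force: [1.1, 0.3, -0.5]
opening: 0.0469
gripper_force: 0.0
```

>>> {"fn": "servo_tool", "kwargs": {"increments": [{"slide": [0,0,0],"dr": [0,0,-0.02],"jaw": 1},{"slide": [0,0,0],"dr": [0,0,-0.06],"jaw": 1},{"slide": [0,0,0],"dr": [0,0,-0.12],"jaw": 1},{"slide": [0,0,0],"dr": [0,0,-0.19],"jaw": 1},{"slide": [0,0,0],"dr": [0,0,-0.26],"jaw": 1},{"slide": [0,0,0],"dr": [0,0,-0.33],"jaw": 1},{"slide": [0,0,0],"dr": [0,0,-0.4],"jaw": 1},{"slide": [0,0,0],"dr": [0,0,-0.47],"jaw": 1},{"slide": [0,0,0],"dr": [0,0,-0.54],"jaw": 1},{"slide": [0,0,0],"dr": [0,0,-0.61],"jaw": 1},{"slide": [0,0,0],"dr": [0,0,-0.68],"jaw": 1},{"slide": [0,0,0],"dr": [0,0,-0.75],"jaw": 1},{"slide": [0,0,0],"dr": [0,0,-0.81],"jaw": 1},{"slide": [0,0,0],"dr": [0,0,-0.86],"jaw": 1},{"slide": [0,0,0],"dr": [0,0,-0.89],"jaw": 1},{"slide": [0,0,0],"dr": [0,0,-0.91],"jaw": 1},{"slide": [0,0,0],"dr": [0,0,-0.91],"jaw": 1}]}}

```text
t: 7.8
tool_pos: [0.6307, 0.0638, 0.3248]
orientation: [-0.686, 3.065, -0.002]
force: [4.1, -3.9, -2.4]
opening: 0.0427
gripper_force: 40.0
```

>>> {"fn": "servo_tool", "kwargs": {"increments": [{"slide": [0,0,0],"dr": [0,0,0],"jaw": 0.2},{"slide": [0,0,0],"dr": [0,0,0],"jaw": 0.2},{"slide": [0,0,0],"dr": [0,0,0],"jaw": 0.2},{"slide": [0,0,-40],"dr": [0,0,0],"jaw": 0.2},{"slide": [0,0,-80],"dr": [0,0,0.2],"jaw": 0.35},{"slide": [0,0,-80],"dr": [0,0,0.45],"jaw": 0.35},{"slide": [0,0,-80],"dr": [0,0,0.45],"jaw": 0.35},{"slide": [0,0,-80],"dr": [0,0,0.45],"jaw": 0.35},{"slide": [0,0,-80],"dr": [0,0,0.45],"jaw": 0.35}]}}

```text
t: 8.7
tool_pos: [0.6302, 0.0644, 0.4044]
orientation: [-0.008, -3.141, -0.0]
force: [-1.2, -0.1, 0.4]
opening: 0.0606
gripper_force: 0.0
```

```bash
python3 - <<'E'
from h import *
to(.495,.065,.404,180)
im,d,p=snap('wrist','w3'); P=cloud(d,p); Z=P[...,2]
hsv=cv2.cvtColor(im,cv2.COLOR_RGB2HSV)
r=np.hypot(P[...,0]-.630,P[...,1]-.065); a=np.degrees(np.arctan2(P[...,1]-.065,P[...,0]-.630))%360
m=(d>0)&(Z>.09)&(Z<.125)&(r>.05)&(r<.24)&(hsv[...,1]<70)&(a>150)&(a<210)
q=P[m]; print(m.sum(), q.min(0),q.max(0)); w,V=np.linalg.eigh(np.cov(q[:,:2].T)); v=V[:,1]*np.sign(V[0,1]); print('yaw',np.degrees(np.arctan2(v[1],v[0])),q.mean(0), np.percentile(q[:,2],[50,95]))
s=(q[:,:2]-q[:,:2].mean(0))@v
for k in np.arange(-.08,.08,.01):
    g=q[(s>=k)&(s<k+.01)]
    if len(g)>5: print(round(k,3), g[:,:2].mean(0).round(4), (g[:,1].max()-g[:,1].min()).round(4), np.percentile(g[:,2],90).round(4))
E
```

```text
t 8.7 pos [0.6302 0.0644 0.4044] yaw 179.71 tilt [-0.0008  0.0001] open 0.06059888232657965 q [ 0.02  0.22  1.39  0.    1.53 -1.54] F [-1.2 -0.1  0.4]
slide [ 1.352e+02 -1.000e-01  5.000e-01] dr [0, 0, np.float64(-0.005)]
6244 [0.47902594 0.0484692  0.09011735] [0.58099386 0.08094098 0.10731433]
yaw -0.26407213743541497 [0.52476643 0.06710667 0.10193208] [0.10258257 0.10576791]
-0.05 [0.4826 0.0676] 0.0266 0.1054
-0.04 [0.4898 0.0673] 0.0269 0.1056
-0.03 [0.4997 0.0671] 0.0265 0.1055
-0.02 [0.5097 0.0671] 0.0269 0.1056
-0.01 [0.5197 0.0671] 0.0274 0.1055
-0.0 [0.5297 0.0673] 0.0324 0.1055
0.01 [0.5397 0.067 ] 0.0271 0.1054
0.02 [0.5493 0.067 ] 0.0266 0.1054
0.03 [0.5598 0.0669] 0.0186 0.1014
0.04 [0.5699 0.0669] 0.0188 0.1016
0.05 [0.5776 0.0669] 0.019 0.1015
```

View pics/w3.png

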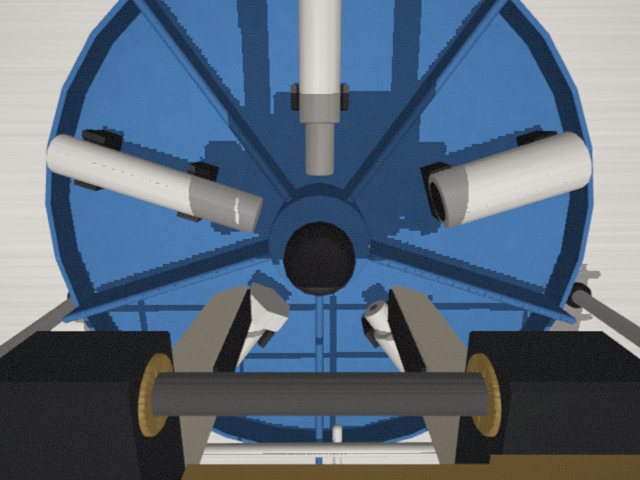

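The shaft is now at the front, lying along the radius with its thin end at (320,170) towards the hub. Its centre is at about x 0.499, y 0.066.

>>> {"fn": "servo_tool", "kwargs": {"increments": [{"slide": [50,1,0],"dr": [0,0,0],"jaw": 0.35},{"slide": [100,1,0],"dr": [0,0,0],"jaw": 0.35},{"slide": [129,1.5,30],"dr": [0,0,0],"jaw": 0.35},{"slide": [129,1.5,70],"dr": [0,0,0],"jaw": 0.35},{"slide": [129,1.5,100],"dr": [0,0,0],"jaw": 0.35},{"slide": [129,1.5,125],"dr": [0,0,0],"jaw": 0.35},{"slide": [129,1.5,140],"dr": [0,0,0],"jaw": 0.35},{"slide": [129,1.5,144],"dr": [0,0,0],"jaw": 0.35},{"slide": [129,1.5,144],"dr": [0,0,0],"jaw": 1},{"slide": [129,1.5,144],"dr": [0,0,0],"jaw": 1},{"slide": [129,1.5,144],"dr": [0,0,0],"jaw": 1},{"slide": [129,1.5,144],"dr": [0,0,0],"jaw": 1},{"slide": [129,1.5,144],"dr": [0,0,0],"jaw": 1},{"slide": [129,1.5,144],"dr": [0,0,0],"jaw": 1}], "force": 45}}

```text
t: 10.15
tool_pos: [0.5019, 0.0669, 0.2616]
orientation: [0.016, 3.14, -0.0]
force: [-1.1, -2.2, 5.4]
opening: 0.0272
gripper_force: 45.0
```

>>> {"fn": "servo_tool", "kwargs": {"increments": [{"slide": [0,0,-5],"dr": [0,0,0],"jaw": 1},{"slide": [0,0,-20],"dr": [0,0,0],"jaw": 1},{"slide": [0,0,-45],"dr": [0,0,0],"jaw": 1},{"slide": [0,0,-80],"dr": [0,0,0],"jaw": 1},{"slide": [0,0,-120],"dr": [0,0,0],"jaw": 1},{"slide": [5,-40,-135],"dr": [0,0,0.1],"jaw": 1},{"slide": [10,-80,-135],"dr": [0,0,0.22],"jaw": 1},{"slide": [15,-120,-135],"dr": [0,0,0.34],"jaw": 1},{"slide": [20,-160,-135],"dr": [0,0,0.46],"jaw": 1},{"slide": [25,-200,-135],"dr": [0,0,0.58],"jaw": 1},{"slide": [30,-240,-135],"dr": [0,0,0.7],"jaw": 1},{"slide": [35,-280,-135],"dr": [0,0,0.82],"jaw": 1},{"slide": [40,-320,-135],"dr": [0,0,0.94],"jaw": 1},{"slide": [45,-360,-135],"dr": [0,0,1.06],"jaw": 1},{"slide": [51,-400,-135],"dr": [0,0,1.18],"jaw": 1},{"slide": [51,-430,-135],"dr": [0,0,1.3],"jaw": 1},{"slide": [51,-446,-135],"dr": [0,0,1.4],"jaw": 1},{"slide": [51,-446,-135],"dr": [0,0,1.48],"jaw": 1},{"slide": [51,-446,-135],"dr": [0,0,1.48],"jaw": 1},{"slide": [51,-446,-135],"dr": [0,0,1.48],"jaw": 1}]}}

```text
t: 12.15
tool_pos: [0.446, -0.3781, 0.3957]
orientation: [-2.126, -2.312, -0.0]
force: [-0.2, -0.9, -5.6]
opening: 0.0269
gripper_force: 45.0
```

```bash
python3 - <<'E'
from h import *
to(.527,-.322,.38,94.4)
im,d,p=snap('wrist','w4'); P=cloud(d,p); Z=P[...,2]; ok=d>0
R=(P[...,0]>.44)&(P[...,0]<.62)&(P[...,1]>-.47)&(P[...,1]<-.2)&ok
m=R&(Z>.012)&(Z<.03)
r=cv2.minAreaRect(P[m][:,:2].astype(np.float32)*1000); print('plate',m.sum(),r)
t=R&(Z>.058)&(Z<.09)
n,l,s,_=cv2.connectedComponentsWithStats(t.astype(np.uint8))
for i in range(1,n):
    if s[i,4]>40: q=P[l==i]; print(s[i],q.mean(0).round(4),q.min(0).round(4),q.max(0).round(4),[np.round(x,1) for x in cv2.minAreaRect(q[:,:2].astype(np.float32)*1000)])
E
```

```text
t 12.15 pos [ 0.446  -0.3781  0.3957] yaw 94.8 tilt [-0.0006  0.0009] open 0.02687825767673081 q [-0.79  0.09  1.54  0.    1.5  -0.87] F [-0.2 -0.9 -5.6]
slide [49.1 85.4 15.7] dr [0, 0, np.float64(0.007)]
plate 21680 ((530.2767944335938, -338.5779113769531), (100.31471252441406, 212.0794677734375), 4.354150772094727)
[396 104  21  29 528] [ 0.5024 -0.2902  0.0632] [ 0.4957 -0.3004  0.058 ] [ 0.5114 -0.2803  0.0669] [array([ 503.5, -290.1]), array([14.6, 19.7]), np.float64(4.7)]
[456 105  27  29 630] [ 0.5491 -0.2867  0.063 ] [ 0.5409 -0.2972  0.058 ] [ 0.5572 -0.2765  0.0672] [array([ 549. , -286.9]), array([15.5, 19.9]), np.float64(3.8)]
[390 211  19  27 439] [ 0.5083 -0.3697  0.0631] [ 0.5018 -0.3804  0.0581] [ 0.5172 -0.3597  0.0665] [array([ 509.6, -370. ]), array([14.6, 20.2]), np.float64(4.8)]
[447 212  23  27 520] [ 0.5553 -0.366   0.0629] [ 0.5478 -0.377   0.058 ] [ 0.5635 -0.356   0.0669] [array([ 555.3, -366.7]), array([15.2, 20.5]), np.float64(4.9)]
[ 392  282   69   26 1620] [ 0.5353 -0.4227  0.0739] [ 0.5114 -0.4333  0.058 ] [ 0.5617 -0.4159  0.0801] [array([ 536.5, -424.8]), array([49.9, 15.1]), np.float64(3.7)]
```

View pics/w4.png

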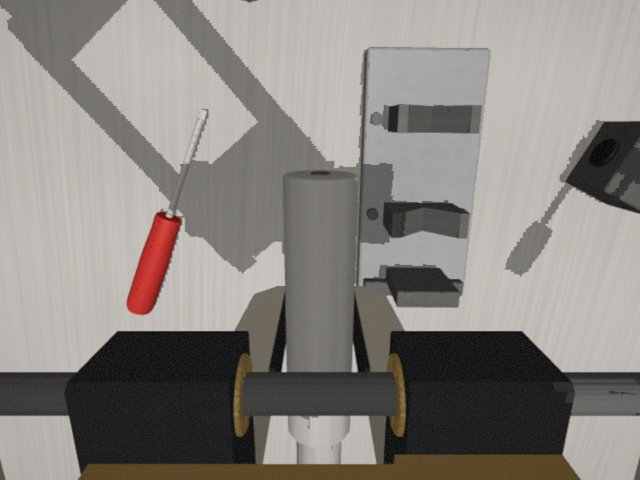

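The wrist view shows the shaft held level, with its thick end at (320,175). The V-blocks are at (433,118) and (427,218), and the stop is at (425,285). Next I'll measure the held shaft relative to the stand in this same picture.

```bash
python3 - <<'E'
from h import *
im,d,p=load('w4'); P=cloud(d,p); Z=P[...,2]
v,u=np.indices(d.shape)
m=(u>270)&(u<370)&(v>165)&(v<285)&(d>0)&(Z>.222)&(Z<.26)   # upper part of the shaft
top=np.percentile(Z[m],98); print('top z',top)
q=P[m]; R=cv2.Rodrigues(read_state()['orientation'])[0]; X=R[:2,0]; Y=R[:2,1]; T=read_state()['tool_pos'][:2]
s=(q[:,:2]-T)@X; t=(q[:,:2]-T)@Y
for a in np.arange(.0,.09,.01):
    g=(s>=a)&(s<a+.01)
    if g.sum()>20: print(round(a,2),'lateral mid',(t[g].min()+t[g].max())/2, t[g].max()-t[g].min(),'top',np.percentile(q[g,2],95).round(4))
print('thick end along tool x',np.percentile(s,[90,98,99.5]))
E
```

```text
top z 0.2402050577475446
0.02 lateral mid 0.0008054259046929666 0.02717918446091892 top 0.2397
0.03 lateral mid 0.0005425748920037231 0.027832588486979528 top 0.2398
0.04 lateral mid 0.0008687220387254358 0.027127892900591713 top 0.2399
0.05 lateral mid 0.000502190913142307 0.02755795958862106 top 0.24
0.06 lateral mid 0.0005742560397537641 0.02706842101615438 top 0.2393
thick end along tool x [0.05951707 0.06138622 0.06180976]
```

>>> {"fn": "servo_tool", "kwargs": {"increments": [{"slide": [15,30,0],"dr": [0,0,0.007],"jaw": 1},{"slide": [30,60,0],"dr": [0,0,0.007],"jaw": 1},{"slide": [42.6,86.7,10],"dr": [0,0,0.007],"jaw": 1},{"slide": [42.6,86.7,40],"dr": [0,0,0.007],"jaw": 1},{"slide": [42.6,86.7,75],"dr": [0,0,0.007],"jaw": 1},{"slide": [42.6,86.7,105],"dr": [0,0,0.007],"jaw": 1},{"slide": [42.6,86.7,130],"dr": [0,0,0.007],"jaw": 1},{"slide": [42.6,86.7,145],"dr": [0,0,0.007],"jaw": 1},{"slide": [42.6,86.7,145],"dr": [0,0,0.007],"jaw": 1},{"slide": [42.6,86.7,145],"dr": [0,0,0.007],"jaw": 1}]}}

```text
t: 13.2
tool_pos: [0.5294, -0.329, 0.2518]
orientation: [2.136, 2.302, 0.0]
force: [1.2, -0.3, -4.8]
opening: 0.027
gripper_force: 45.0
```

```bash
python3 - <<'E'
from h import *
to(.5288,-.3284,.2325,94.37)
snap('wrist','w5')
E
```

```text
t 13.2 pos [ 0.5294 -0.329   0.2518] yaw 94.29 tilt [ 0.0007 -0.0005] open 0.02703502355096412 q [-0.64  0.31  1.57  0.    1.26 -0.71] F [ 1.2 -0.3 -4.8]
slide [ 0.6 -0.6 19.3] dr [0, 0, np.float64(-0.001)]
```

View pics/w5.png

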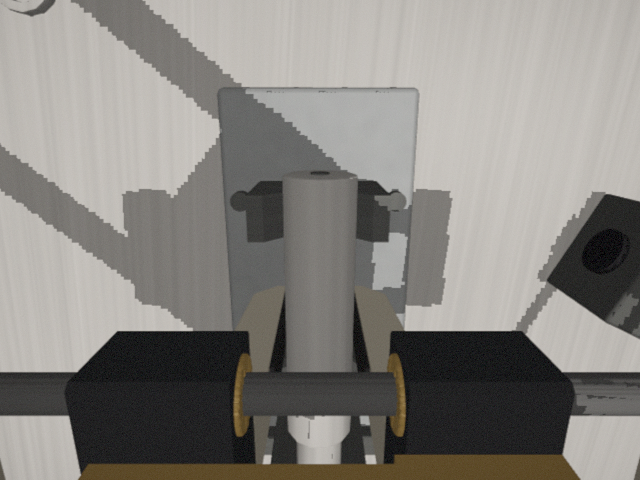

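The shaft's centre line (column 320) lies over the middle of the block (column 318), so it is aligned. I'll lower it now.

>>> {"fn": "servo_tool", "kwargs": {"increments": [{"slide": [0.5,-0.5,8],"dr": [0,0,0],"jaw": 1},{"slide": [0.5,-0.5,13],"dr": [0,0,0],"jaw": 1},{"slide": [0.5,-0.5,16],"dr": [0,0,0],"jaw": 1},{"slide": [0.5,-0.5,18],"dr": [0,0,0],"jaw": 1},{"slide": [0.5,-0.5,19],"dr": [0,0,0],"jaw": 1},{"slide": [0.5,-0.5,19],"dr": [0,0,0],"jaw": 1},{"slide": [0.5,-0.5,19],"dr": [0,0,0],"jaw": 1}]}}

```text
t: 13.95
tool_pos: [0.5287, -0.3285, 0.232]
orientation: [2.137, 2.302, 0.0]
force: [1.2, 0.2, -5.2]
opening: 0.0271
gripper_force: 45.0
```

Weight still hangs on the gripper, so I'll lower it a little more.

>>> {"fn": "servo_tool", "kwargs": {"increments": [{"slide": [0,0,0.5],"dr": [0,0,0],"jaw": 1},{"slide": [0,0,1],"dr": [0,0,0],"jaw": 1},{"slide": [0,0,1.5],"dr": [0,0,0],"jaw": 1},{"slide": [0,0,1.5],"dr": [0,0,0],"jaw": 1},{"slide": [0,0,1.5],"dr": [0,0,0],"jaw": 1}]}}

```text
t: 14.45
tool_pos: [0.5288, -0.3286, 0.2317]
orientation: [2.137, 2.301, 0.0]
force: [-3.6, 3.1, 7.0]
opening: 0.0272
gripper_force: 45.0
```

The shaft is seated: the vertical force changed by about 12 N. Now I'll slide it towards the stop, which is along tool -x.

>>> {"fn": "servo_tool", "kwargs": {"increments": [{"slide": [-1,0,-0.5],"dr": [0,0,0],"jaw": 1},{"slide": [-2,0,-0.5],"dr": [0,0,0],"jaw": 1},{"slide": [-3,0,-0.5],"dr": [0,0,0],"jaw": 1},{"slide": [-4,0,-0.5],"dr": [0,0,0],"jaw": 1},{"slide": [-4,0,-0.5],"dr": [0,0,0],"jaw": 1}], "force": 20}}

```text
t: 14.95
tool_pos: [0.5291, -0.3314, 0.2317]
orientation: [-2.136, -2.302, -0.002]
force: [-3.5, 9.6, 8.3]
opening: 0.0271
gripper_force: 20.0
```

>>> {"fn": "servo_tool", "kwargs": {"increments": [{"slide": [-0.5,0,0],"dr": [0,0,0],"jaw": 1},{"slide": [-1,0,0],"dr": [0,0,0],"jaw": 1},{"slide": [-1.5,0,0],"dr": [0,0,0],"jaw": 1},{"slide": [-2,0,0],"dr": [0,0,0],"jaw": 1},{"slide": [-2,0,0],"dr": [0,0,0],"jaw": 1}]}}

```text
t: 15.45
tool_pos: [0.5292, -0.3333, 0.2317]
orientation: [-2.136, -2.302, -0.003]
force: [-2.9, 10.3, 8.5]
opening: 0.0277
gripper_force: 20.0
```

>>> {"fn": "servo_tool", "kwargs": {"increments": [{"slide": [-1,0,-0.5],"dr": [0,0,0],"jaw": 1},{"slide": [-2,0,-0.5],"dr": [0,0,0],"jaw": 1},{"slide": [-3,0,-0.5],"dr": [0,0,0],"jaw": 1},{"slide": [-4,0,-0.5],"dr": [0,0,0],"jaw": 1},{"slide": [-4,0,-0.5],"dr": [0,0,0],"jaw": 1}]}}

```text
t: 15.95
tool_pos: [0.5295, -0.3362, 0.2317]
orientation: [-2.134, -2.3, -0.005]
force: [-2.2, 16.4, 8.4]
opening: 0.0276
gripper_force: 20.0
```

```bash
python3 - <<'E'
from h import *
to(.5288,-.3284,.2325,94.37)
im,d,p=snap('wrist','w6'); P=cloud(d,p); Z=P[...,2]
v,u=np.indices(d.shape); s=read_state(); R=cv2.Rodrigues(s['orientation'])[0]
m=(u>270)&(u<370)&(v>165)&(v<285)&(d>0)&(Z>.058)&(Z<.1)
q=P[m]; t=(q-s['tool_pos'])@R; print('thick end along tool x',np.percentile(t[:,0],[90,98,99.5]),'lat',(t[:,1].min()+t[:,1].max())/2,'top',np.percentile(q[:,2],98))
x=np.array([.076,-.9971]); e=(q[:,:2]-[.5288,-.3284])@x; print('thick end in stand x',np.percentile(e,[.5,2,10]))
E
```

```text
t 15.95 pos [ 0.5295 -0.3362  0.2317] yaw 94.28 tilt [-0.0011  0.0052] open 0.02763545379701141 q [-0.65  0.34  1.57  0.    1.24 -0.72] F [-2.2 16.4  8.4]
slide [ 7.8 -0.1 -0.8] dr [0, 0, np.float64(-0.002)]
thick end along tool x [0.05935366 0.06167993 0.06189741] lat 0.0007614891414891092 top 0.07593922256874783
thick end in stand x [-0.05499645 -0.05477315 -0.05243347]
```

>>> {"fn": "servo_tool", "kwargs": {"increments": [{"slide": [-1,0,0],"dr": [0,0,0],"jaw": 1},{"slide": [-2,0,0],"dr": [0,0,0],"jaw": 1},{"slide": [-3,0,0],"dr": [0,0,0],"jaw": 1},{"slide": [-3,0,0],"dr": [0,0,0],"jaw": 1},{"slide": [-3,0,0],"dr": [0,0,0],"jaw": 1}]}}

```text
t: 16.5
tool_pos: [0.5298, -0.3382, 0.2314]
orientation: [-2.132, -2.299, -0.006]
force: [-3.5, 20.3, 10.6]
opening: 0.0272
gripper_force: 20.0
```

```bash
cat > m.py <<'E'
from h import *
import sys
to(.5288,-.3284,.2325,94.37)
im,d,p=snap('wrist',sys.argv[1]); P=cloud(d,p); Z=P[...,2]
v,u=np.indices(d.shape); s=read_state(); R=cv2.Rodrigues(s['orientation'])[0]
m=(u>270)&(u<370)&(v>100)&(v<285)&(d>0)&(Z>.065)&(Z<.1)
q=P[m]; t=(q-s['tool_pos'])@R; print('thick end along tool x',np.percentile(t[:,0],[90,98,99.5]),'top',np.percentile(q[:,2],98))
x=np.array([.076,-.9971]); e=(q[:,:2]-[.5288,-.3284])@x; print('thick end in stand x',np.percentile(e,[.5,2,10]))
E
python3 m.py w7
```

```text
t 16.5 pos [ 0.5298 -0.3382  0.2314] yaw 94.32 tilt [-0.0017  0.0071] open 0.02721598443337117 q [-0.65  0.35  1.56  0.    1.24 -0.73] F [-3.5 20.3 10.6]
slide [ 9.9 -0.2 -1. ] dr [0, 0, np.float64(-0.001)]
thick end along tool x [0.06049519 0.06332409 0.06350056] top 0.07598311028096943
thick end in stand x [-0.05480314 -0.05460443 -0.05176108]
```

The tool slipped 2 mm along the shaft while the shaft moved only 0.2 mm, so the thin end is on the stop. I'll release and lift away.

>>> {"fn": "servo_tool", "kwargs": {"increments": [{"slide": [0,0,0],"dr": [0,0,0],"jaw": 0.35},{"slide": [0,0,0],"dr": [0,0,0],"jaw": 0.35},{"slide": [0,0,0],"dr": [0,0,0],"jaw": 0.35},{"slide": [0,0,0],"dr": [0,0,0],"jaw": 0.35},{"slide": [0,0,-10],"dr": [0,0,0],"jaw": 0.35},{"slide": [0,0,-30],"dr": [0,0,0],"jaw": 0.35},{"slide": [0,0,-60],"dr": [0,0,0],"jaw": 0.35},{"slide": [0,0,-100],"dr": [0,0,0],"jaw": 0.35},{"slide": [0,0,-140],"dr": [0,0,0],"jaw": 0.35},{"slide": [0,0,-160],"dr": [0,0,0],"jaw": 0.35},{"slide": [0,0,-160],"dr": [0,0,0],"jaw": 0.35},{"slide": [0,0,-160],"dr": [0,0,0],"jaw": 0.35}]}}

```text
t: 17.75
tool_pos: [0.5294, -0.3416, 0.3917]
orientation: [2.137, 2.301, 0.0]
force: [-0.4, 0.5, -0.2]
opening: 0.0604
gripper_force: 0.0
```

```bash
python3 - <<'E'
from h import *
to(.45,-.45,.40,94.37)
im,d,p=snap('wrist','w8'); P=cloud(d,p); Z=P[...,2]
m=(d>0)&(Z>.068)&(Z<.09)&(P[...,1]>-.409)&(P[...,1]<-.24)&(abs(P[...,0]-.529)<.03)
q=P[m][:,:2]; w,V=np.linalg.eigh(np.cov(q.T)); v=V[:,1]; v=v*np.sign(-v[1]); c=q.mean(0); print(m.sum(),c,'yaw',np.degrees(np.arctan2(v[1],v[0])))
e=(q-[.5288,-.3284])@np.array([.076,-.9971]); print('stand x range',e.min(),e.max(),'lateral',((q-[.5288,-.3284])@np.array([.9971,.076])).mean(),'top',np.percentile(P[m][:,2],98))
E
```

```text
t 17.75 pos [ 0.5294 -0.3416  0.3917] yaw 94.23 tilt [ 0.0008 -0.0007] open 0.060363939680177135 q [-0.65  0.22  1.42 -0.    1.51 -0.73] F [-0.4  0.5 -0.2]
slide [-102.3  -87.2   -8.3] dr [0, 0, np.float64(-0.002)]
5084 [ 0.52984481 -0.33235714] yaw -85.65328097825461
stand x range -0.05485428741059911 0.08099076615729388 lateral 0.0007410406981661909 top 0.07609659643211426
```

View pics/w8.png

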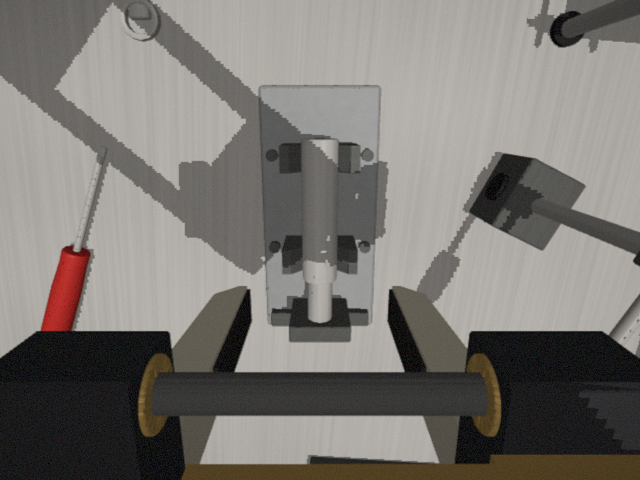

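The shaft lies in both V-blocks from (320,140) to (320,320), with its thin end against the stop. Its direction of -85.65° matches the stand's, and the gripper is clear. Handing in.

```bash
python3 -c "
from plant import *
print(close_job())"
```

```text
the job is handed in; nothing more can be done
None
```

The long stepped shaft is released in both V-blocks with its thin end against the stop, and the job was handed in at about 18 s; no verdict was returned, and I took no last look at the other parts or the bench.

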